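# One washer from the feeder, slid over to its bolt

### The job

Push the washer feeder's plunger all the way in, once, so that a single washer comes out, and let the plunger spring fully back. Then slide that washer along the bench with the fingertips until it lies flat close beside the standing bolt that has no washer yet, touching it or no more than a finger's breadth away. Pick nothing up: the bolts stay standing where they are, and everything else is left alone.

Things in the scene. Friction and masses are not known exactly. Their poses are not given: they have to be found in the camera images.
- feeder: Screwed-down washer feeder: green magazine 53 mm square, 40 mm high, open top, sight slots, four washers stacked inside, on a base 104 mm wide; a 16 mm dia spring barrel along each flank (28 mm high). Origin: bench level under the magazine's middle, z up. Plunger goes in along +x; the lowest washer leaves through a 12 mm high gate in the +x wall. Nothing of the feeder lies beyond x = 32 mm.
- plunger (a joint): How far the plunger is pushed in: 0 = home (out), 0.065 m = fully in at its stop, with the washer wholly outside. A spring returns it (4.5 N at home, 8 N fully in); with the stack's friction a push takes up to about 15 N.
- plunger_pad (a point): Centre of the outer face (facing the feeder's -x) of the plunger's round black push pad: 34 mm dia, 10 mm thick, centre 20 mm above the bench, 117 mm from the feeder's origin when home; it moves with the plunger. The pad sits on an aluminium yoke bar 84 mm wide, spanning 6 to 34 mm above the bench.
- new_washer: The lowest washer in the magazine, the one that comes out: round thick steel washer, 44 mm dia, 21 mm hole, 8 mm thick, 74 g. Origin: centre of its underside (3 mm above the bench in the feeder). Pushed fully out it drops onto the bench, its centre about 60 mm from the feeder's origin on the +x side.
- next_washer: The second washer in the stack (same size), which has to stay in the magazine; it drops to the bottom when the plunger returns. Origin: centre of its underside.
- fourth_washer: The topmost washer in the stack (same size), which stays in the magazine too. Origin: centre of its underside.
- bare_bolt: Hex bolt with no washer beside it, stood upright on its head left or right of the feeder's delivery side: head 30 mm across flats, 35 mm over corners, 12.5 mm high; threaded shank 20 mm dia pointing up, 62 mm high in all; 0.2 kg, loose. Origin: centre of the head's underside, on the bench; z up along the shank.
- done_bolt: The other hex bolt, same size and stance, on the opposite side; it has its washer already. Origin: as for the first.
- done_washer: The washer already lying flat close to the other bolt (44 mm dia, 8 mm thick). Origin: centre of its underside.
- tape_roll: Roll of cream masking tape lying flat beside the feeder, 100 mm dia, 25 mm high, loose. Origin: centre of its underside.
- sanding_block: Cork sanding block beside the feeder, 95 x 60 x 28 mm (long side along its x), loose. Origin: centre of its underside.
Things that resemble listed ones, but are neither listed nor needed, are in the scene too. What is shaped like the fourth_washer but blue, brown or yellow is not meant.

How it is judged:
By the outcome, as a careful person would: the job done as asked, in the order asked, and still so for the second after the job is handed in, with the robot touching nothing.
It also fails if it takes over 48 s, if anything falls off the work surface, if the arm or the gripper's body presses on something with over 40 N, if the wrist force passes 120 N, or if a joint passes its speed limit or range.

### The arm

A 6-joint arm with a two-finger parallel gripper is mounted at the origin on the work surface. World frame = base frame: x ahead of the robot, y to its left, z up, the work surface at z = 0. Lengths are in m, angles in rad, forces in N, time in s.
With the tool pointing down it reaches from about 0.35 to 0.85 m from the base axis. Payload 8.1 kg.
Tool frame: the origin (TCP) lies on the mounting face of the last link; the fingertips stand 186 mm ahead of it and the grasp point (between the pads) lies 167 mm ahead of it; z points along the fingers, y is the line along which they close (so a half turn about z gives the same grasp; the last joint's range is limited). The gripper opens to 93 mm and grips with 3 to 60 N. Pads are 15 mm wide; open, the fingers measure 128 mm over their backs; the gripper's body (75 mm by 188 mm) begins 65 mm behind the grasp point.
Start: joints at [1.187, 0.13, 1.488, -0, 1.523, -0.085], TCP at [0.177, 0.573, 0.405] pointing down, gripper open.
Joint ranges: [-2.96, 2.96], [-0.89, 2.26], [0.02, 2.5], [-1.34, 4.48], [0, 2.73], [-2.66, 2.66]. Speed limits (rad/s): [2.39, 2.39, 2.79, 3.14, 3.14, 3.14].

### API

Orientations are given as a rotation vector (axis times angle).
In Python, from plant import read_state, read_camera, camera_params, close_job gives the robot as it stands. The module is installed in compiled form; this text tells all that it offers.
- The arm moves only by the tool servo_tool, never from a script. Its argument "increments" is a list of rows, each an object with "slide": the shift along the tool's x, y, z in mm, a list of three; "dr": the turn, a rotation vector about the tool's x, y, z in rad, a list of three; "jaw": the closure, from 0 (fully open) to 1 (shut). In form: [{"slide": [x, y, z], "dr": [ax, ay, az], "jaw": jaw}, ...]. A call has 1 to 20 rows; each row is the pose to reach, as a shift and turn from the pose commanded when the call began, along the tool's axes at that moment; what a row does not reach only later rows make up. A row lasts 1/10 s, in which the tool goes at most 50 mm and 8.59 degrees, less where a joint would pass 70% of its speed; a pose out of reach is approached as far as the arm can. A call with a gripper value outside its range is refused whole. The fingers move at their own pace and stop on an object; "force" is the grip in N (left out, the last holds). Time passes only in rows, so rows that repeat a pose let the fingers close. It gives the time, the measured TCP pose, the force, the opening and the grip force at its end, in the units of the state.
- read_state(): the state, without advancing time (a new reading comes with each control period).
- read_camera(name): name is "scene" or "top"; returns (picture, depth): 420x560x3 uint8, red, green, blue; 420x560 float32, m along the optical axis (not along the pixel's ray), 0 where there is no reading.
- camera_params(name): a dict with "fx", "fy", "cx", "cy" (pixels), "k1" (the pictures are not rectified: a ray, as slopes to the right and down, at radius r is drawn at 1 + k1 r^2 times it, then the intrinsics apply), "rvec" (rotation vector, rad) and "tvec" (3), from world to camera coordinates, as OpenCV has them. Camera axes: x right, y down, z forward; pixel columns grow to the right and rows downward; lengths in m; the calibration is good to about 2 mm. A picture is of the moment at which its call begins. camera_params takes no time and is no camera call.
- close_job(): hands the job in; it is judged then, once.
The state is a dict: "t": time; "q": joint angles; "dq": joint speeds; "joint_torque": joint torques, N m; "tool_pos": TCP position; "orientation": TCP orientation; "force": force on the tool from outside, world axes, zero at the start; "wrist_torque": the same for the moment, N m; "opening": finger opening in m; "gripper_force": force on a finger pad.
Only numpy, scipy, OpenCV 4.12 (cv2) and the standard library are available. Lean on these libraries where they do the work, as an engineer would, in place of code of your own. Each camera call takes 0.05 s, during which the arm holds its last target. There are 200 camera calls.

## Working session

There is one attempt and no reset: what is moved stays moved. The work goes in short steps, Python scripts to look and compute and a tool call to move; the robot and the scene stay as the last step left them, time stands still between calls to the robot, and variables do not carry over. Pictures are saved under pics/ and viewed, at most 10 in all, crops included, and the job is handed in when it is done.

Besides the shell and the picture viewer there is one more tool, called after "Call:" as a command line: name --argument value ..., lists and objects as JSON in quotes. servo_tool: Moves the arm, as the interface text tells. Its arguments: {"type":"object","properties":{"increments":{"type":"array"},"force":{"type":"number"}},"required":["increments"]}

```bash
mkdir -p pics; cat > h.py <<'E'
import numpy as np, cv2
from scipy.spatial.transform import Rotation as R
from plant import read_state, read_camera, camera_params, close_job
def snap(name,fn):
    p,d=read_camera(name); cv2.imwrite('pics/'+fn+'.png',p[...,::-1]); np.save(fn+'.npy',d); return p,d
def ray(name,uv):
    c=camera_params(name); uv=np.atleast_2d(np.array(uv,float))
    K=np.array([[c['fx'],0,c['cx']],[0,c['fy'],c['cy']],[0,0,1]])
    n=cv2.undistortPoints(uv[:,None],K,np.array([c['k1'],0,0,0,0.]))[:,0]
    Rm=R.from_rotvec(c['rvec']).as_matrix(); t=np.array(c['tvec'])
    return -Rm.T@t, np.c_[n,np.ones(len(n))]@Rm
def atz(name,uv,z):
    o,d=ray(name,uv); z=np.broadcast_to(z,(len(d),)); return o+d*((z-o[2])/d[:,2])[:,None]
def world(name,uv,d):
    o,r=ray(name,uv); return o+r*np.array([d[int(v),int(u)] for u,v in np.atleast_2d(uv)])[:,None]
def proj(name,P):
    c=camera_params(name); K=np.array([[c['fx'],0,c['cx']],[0,c['fy'],c['cy']],[0,0,1]])
    return cv2.projectPoints(np.array(P,float),np.array(c['rvec'],float),np.array(c['tvec'],float),K,np.array([c['k1'],0,0,0,0.]))[0][:,0]
E
python3 - <<'E'
from h import *
for n in('top','scene'):
    snap(n,n+'0'); print(camera_params(n), ray(n,[[280,210]]))
print(read_state())
E
```

```text
{'fx': 536.3709437690495, 'fy': 536.3709437690495, 'cx': 281.0580467911216, 'cy': 207.21006066784216, 'k1': 0.04403781717848145, 'rvec': array([ 2.22013069, -2.17081399,  0.07289342]), 'tvec': array([0.02601658, 0.5460376 , 0.82255242])} (array([0.4962962, 0.0443951, 0.8527283]), array([[ 0.05323475, -0.00544703, -0.99858266]]))
{'fx': 543.7924400243826, 'fy': 543.7924400243826, 'cx': 274.2346026937883, 'cy': 204.9632110759717, 'k1': -0.18484534527518923, 'rvec': array([ 2.12594305,  1.15725314, -0.49820111]), 'tvec': array([-0.31582829, -0.3004801 ,  1.18000122])} (array([ 1.05597758, -0.2833988 ,  0.6221215 ]), array([[-0.58907353,  0.37137484, -0.71782402]]))
{'t': 0.1, 'q': array([ 1.18659114e+00,  1.31081275e-01,  1.48918794e+00, -7.99623844e-06,
        1.52300171e+00, -8.53906882e-02]), 'dq': array([-0.00052728, -0.00058027,  0.00076811, -0.00171902, -0.00054062,
       -0.00225462]), 'joint_torque': array([ 6.81260408e-04, -5.61330950e+01, -4.93100774e+01,  7.69876828e-02,
        2.90599326e-02,  3.08093570e-05]), 'tool_pos': array([0.1765276 , 0.57322247, 0.40378505]), 'orientation': array([-4.67574670e-01, -3.10621433e+00,  2.56649365e-03]), 'force': array([ 0.63323068,  0.67232443, -0.57782325]), 'wrist_torque': array([-0.01047925, -0.02186226,  0.02173257]), 'gripper_force': 0.0, 'opening': 0.09266726487590445}
```

View pics/top0.png

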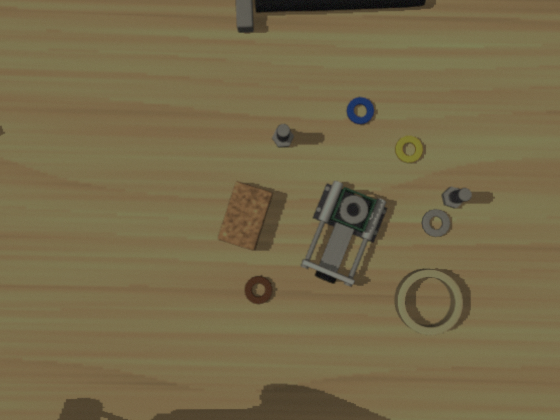

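View pics/scene0.png

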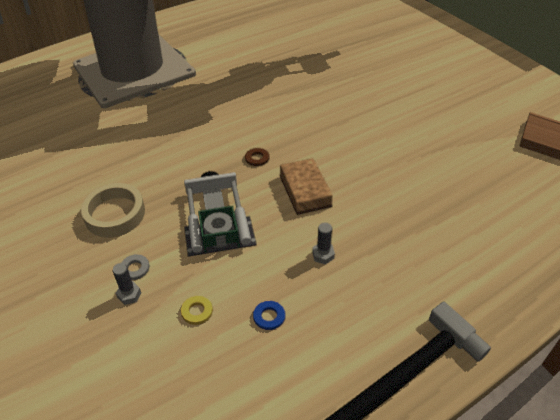

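Top view: the feeder's magazine is at about (353,210), with the pad at (327,277) on its lower side and delivery up and slightly right. There are two bolts. The one at (283,138) has no washer beside it, so it is the bare one. The one at (456,197) has the grey washer at (436,223), so it is done. The blue (361,111), yellow (409,149) and brown (259,290) rings are decoys. I'll confirm in one enlarged crop.

```bash
python3 - <<'E'
from h import *
p=cv2.imread('pics/top0.png')[90:300,210:490]
p=cv2.convertScaleAbs(p,alpha=1.6,beta=15)
cv2.imwrite('pics/crop0.png',cv2.resize(p,None,fx=2.85,fy=2.85,interpolation=cv2.INTER_CUBIC))
E
```

```text
(no output)
```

View pics/crop0.png

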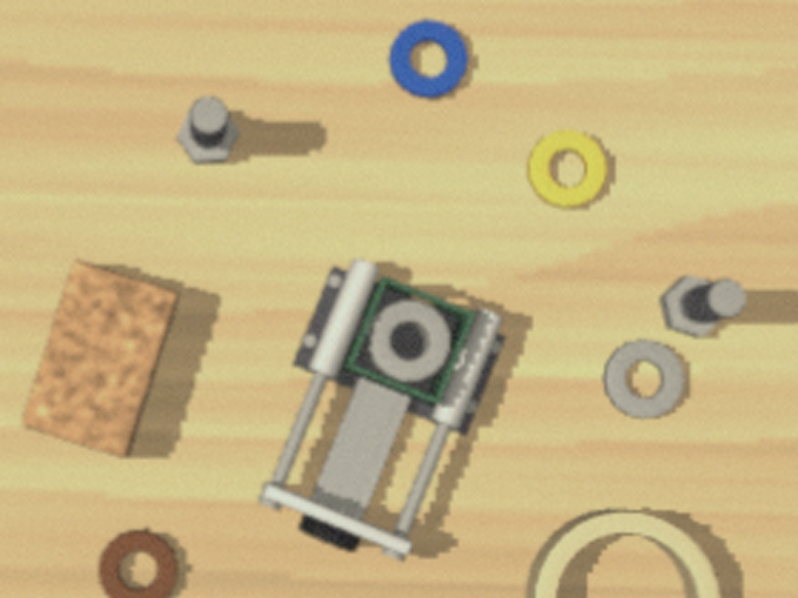

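The crop confirms it: the bolt at crop (210,130) stands alone, and the one at (700,305) has its steel washer. Only grey magazine washers are meant. Next I'll work out the poses.

```bash
python3 - <<'E'
from h import *
f=lambda a:np.array(a,float)/2.85+[210,90]
m=atz('top',f([(384,279),(474,308),(435,402),(348,372)]),.04); print('mag',m,m.mean(0))
y=atz('top',f([(265,490),(410,550)]),.034); print('yoke',y)
print('pad top',atz('top',f([(330,535)]),.034))
print('bolt tops',atz('top',f([(210,115),(728,298)]),.062)); 
print('bolt bases',atz('top',f([(208,135),(697,305)]),.0125))
print('washers blue yel brown done',atz('top',f([(429,58),(569,169),(140,567),(646,379)]),.008))
print('block top',atz('top',f([(77,262),(178,295),(128,456),(25,424)]),.028))
print('tape',atz('top',[(430,301)],.025))
x=y.mean(0)-m.mean(0); print(np.linalg.norm(x))
for a,b in((0,3),(1,2)): d=m[a]-m[b];print(np.arctan2(d[1],d[0]))
d=y[0]-y[1];print('yaw yoke',np.arctan2(-d[0],d[1]), np.linalg.norm(d)); print('yaw axis',np.arctan2(-x[1],-x[0]))
# scene check of bolts
print('scene bolts top',atz('scene',[(325,228),(121,270)],.062))
E
```

```text
mag [[ 0.57553276 -0.05776756  0.04      ]
 [ 0.56109583 -0.10596075  0.04      ]
 [ 0.51054817 -0.08584843  0.04      ]
 [ 0.52543652 -0.03938275  0.04      ]] [ 0.54315332 -0.07223987  0.04      ]
yoke [[ 0.46172557  0.00324466  0.034     ]
 [ 0.43173405 -0.07447616  0.034     ]]
pad top [[ 0.43867962 -0.03181097  0.034     ]]
bolt tops [[ 0.65722866  0.03724929  0.062     ]
 [ 0.56748073 -0.23297701  0.062     ]]
bolt bases [[ 0.65609749  0.03766479  0.0125    ]
 [ 0.56769624 -0.23341628  0.0125    ]]
washers blue yel brown done [[ 0.7031362  -0.0848891   0.008     ]
 [ 0.64239451 -0.16365519  0.008     ]
 [ 0.4171781   0.06962146  0.008     ]
 [ 0.5264863  -0.20705749  0.008     ]]
block top [[0.58211853 0.10716283 0.028     ]
 [0.56546298 0.05209716 0.028     ]
 [0.47804619 0.07694913 0.028     ]
 [0.49400012 0.13270981 0.028     ]]
tape [[ 0.40653706 -0.19219627  0.025     ]]
0.10331901543980017
-0.35172969383896785
-0.3786846491274838
yaw yoke -0.3682818388179261 0.08330675869256553
yaw axis -0.3629946485884703
scene bolts top [[ 0.66009796  0.03964574  0.062     ]
 [ 0.57336743 -0.22950478  0.062     ]]
```

```bash
cat >> h.py <<'E'
e=np.array([np.cos(-.366),np.sin(-.366),0]); n=np.array([-e[1],e[0],0]); O=np.array([.543,-.072,0])
def goal(pos,xdir):
    s=read_state(); T=R.from_rotvec(s['orientation']); z=np.array([0,0,-1.]); x=np.array(xdir,float)
    G=R.from_matrix(np.c_[x,np.cross(z,x),z])
    print('slide',np.round(T.inv().apply(np.array(pos)-s['tool_pos'])*1000,1),'dr',np.round((T.inv()*G).as_rotvec(),3),'t',s['t'],'F',np.round(s['force'],1),'q',np.round(s['q'],2))
E
python3 - <<'E'
from h import *
p=O-e*.152; goal([p[0],p[1],.404],-e); print(p)
E
```

```text
slide [-388.5 -498.5    0.6] dr [-0.002 -0.     0.067] t 0.1 F [ 0.6  0.7 -0.6] q [ 1.19  0.13  1.49 -0.    1.52 -0.09]
[ 0.40106752 -0.01760175  0.        ]
```

Call:
servo_tool --increments '[{"slide": [-388,-498,0],"dr": [0,0,0.067],"jaw": 1},{"slide": [-388,-498,0],"dr": [0,0,0.067],"jaw": 1},{"slide": [-388,-498,0],"dr": [0,0,0.067],"jaw": 1},{"slide": [-388,-498,0],"dr": [0,0,0.067],"jaw": 1},{"slide": [-388,-498,0],"dr": [0,0,0.067],"jaw": 1},{"slide": [-388,-498,0],"dr": [0,0,0.067],"jaw": 1},{"slide": [-388,-498,0],"dr": [0,0,0.067],"jaw": 1},{"slide": [-388,-498,0],"dr": [0,0,0.067],"jaw": 1},{"slide": [-388,-498,0],"dr": [0,0,0.067],"jaw": 1},{"slide": [-388,-498,0],"dr": [0,0,0.067],"jaw": 1},{"slide": [-388,-498,0],"dr": [0,0,0.067],"jaw": 1},{"slide": [-388,-498,0],"dr": [0,0,0.067],"jaw": 1},{"slide": [-388,-498,0],"dr": [0,0,0.067],"jaw": 1},{"slide": [-388,-498,0],"dr": [0,0,0.067],"jaw": 1},{"slide": [-388,-498,0],"dr": [0,0,0.067],"jaw": 1},{"slide": [-388,-498,0],"dr": [0,0,0.067],"jaw": 1},{"slide": [-388,-498,0],"dr": [0,0,0.067],"jaw": 1},{"slide": [-388,-498,0],"dr": [0,0,0.067],"jaw": 1}]' --force 20

```text
t: 1.9
tool_pos: [0.4006, -0.0158, 0.4048]
orientation: [0.568, 3.09, 0.0]
force: [1.1, 0.3, -0.8]
opening: 0.0007
gripper_force: 0.0
```

```bash
python3 - <<'E'
from h import *
p=O-e*.152; goal([p[0],p[1],.194],-e); print(read_state()['tool_pos'])
E
```

```text
slide [ -1.   -1.6 210.8] dr [0.    0.    0.002] t 1.9 F [ 1.1  0.3 -0.8] q [-0.17 -0.44  2.    0.    1.58 -1.37]
[ 0.40063984 -0.01576945  0.40478125]
```

Call:
servo_tool --increments '[{"slide": [-1,-2,50],"dr": [0,0,0],"jaw": 1},{"slide": [-1,-2,100],"dr": [0,0,0],"jaw": 1},{"slide": [-1,-2,150],"dr": [0,0,0],"jaw": 1},{"slide": [-1,-2,190],"dr": [0,0,0],"jaw": 1},{"slide": [-1,-2,208],"dr": [0,0,0],"jaw": 1},{"slide": [-1,-2,210],"dr": [0,0,0],"jaw": 1},{"slide": [-1,-2,210],"dr": [0,0,0],"jaw": 1}]'

```text
t: 2.6
tool_pos: [0.4011, -0.0185, 0.195]
orientation: [-0.57, -3.089, 0.0]
force: [-0.0, 1.2, 1.1]
opening: 0.0006
gripper_force: 0.0
```

```bash
python3 - <<'E'
from h import *
a,d=snap('scene','s1');b,_=snap('top','t1')
c=lambda p,x,y:cv2.resize(cv2.convertScaleAbs(p[y:y+150,x:x+200,::-1],alpha=1.6,beta=15),(400,300),interpolation=cv2.INTER_CUBIC)
cv2.imwrite('pics/c1.png',np.hstack([c(a,120,110),c(b,250,170)]))
goal(O-e*.0595+[0,0,.195],-e); print(read_state()['tool_pos'])
E
```

```text
slide [-91.1   0.8   1.7] dr [0.001 0.003 0.001] t 2.7 F [ 0.1 -0.2 -0. ] q [-0.17 -0.21  2.22  0.    1.13 -1.38]
[ 0.40205253 -0.01885995  0.19647768]
```

View pics/c1.png

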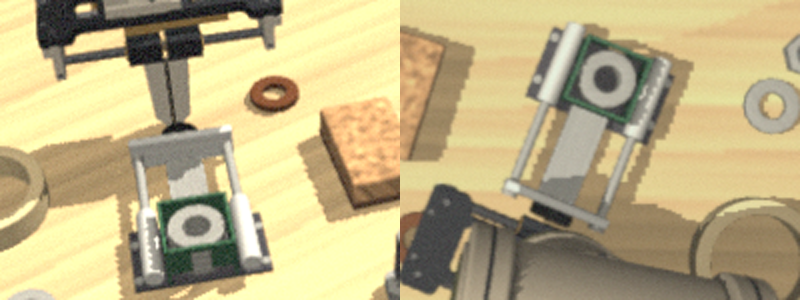

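Call:
servo_tool --increments '[{"slide": [-10,1,1],"dr": [0,0,0],"jaw": 1},{"slide": [-18,1,1],"dr": [0,0,0],"jaw": 1},{"slide": [-23,1,1],"dr": [0,0,0],"jaw": 1},{"slide": [-28,1,1],"dr": [0,0,0],"jaw": 1},{"slide": [-33,1,1],"dr": [0,0,0],"jaw": 1},{"slide": [-38,1,1],"dr": [0,0,0],"jaw": 1},{"slide": [-43,1,1],"dr": [0,0,0],"jaw": 1},{"slide": [-48,1,1],"dr": [0,0,0],"jaw": 1},{"slide": [-53,1,1],"dr": [0,0,0],"jaw": 1},{"slide": [-58,1,1],"dr": [0,0,0],"jaw": 1},{"slide": [-63,1,1],"dr": [0,0,0],"jaw": 1},{"slide": [-68,1,1],"dr": [0,0,0],"jaw": 1},{"slide": [-73,1,1],"dr": [0,0,0],"jaw": 1},{"slide": [-78,1,1],"dr": [0,0,0],"jaw": 1},{"slide": [-82,1,1],"dr": [0,0,0],"jaw": 1},{"slide": [-85,1,1],"dr": [0,0,0],"jaw": 1},{"slide": [-85,1,1],"dr": [0,0,0],"jaw": 1}]'

```text
t: 4.4
tool_pos: [0.4799, -0.0481, 0.1932]
orientation: [-0.57, -3.085, -0.001]
force: [-6.7, 2.9, 4.9]
opening: 0.0004
gripper_force: 4.2
```

```bash
python3 - <<'E'
from h import *
goal(O-e*.0595+[0,0,.195],-e); s=read_state(); print(s['force']@e, (s['tool_pos']-O)@e)
E
```

```text
slide [-8.   0.2 -1.9] dr [-0.    -0.004  0.   ] t 4.4 F [-6.7  2.9  4.9] q [-0.21  0.03  2.    0.    1.11 -1.41]
-7.278326362371959 -0.06751092492740145
```

Call:
servo_tool --increments '[{"slide": [-2,0,-1],"dr": [0,0,0],"jaw": 1},{"slide": [-4,0,-1],"dr": [0,0,0],"jaw": 1},{"slide": [-6,0,-1],"dr": [0,0,0],"jaw": 1},{"slide": [-6,0,-1],"dr": [0,0,0],"jaw": 1}]'

```text
t: 4.8
tool_pos: [0.4847, -0.0499, 0.1932]
orientation: [-0.57, -3.083, -0.001]
force: [-8.6, 3.9, 1.4]
opening: 0.0005
gripper_force: 4.6
```

```bash
python3 - <<'E'
from h import *
goal(O-e*.0595+[0,0,.195],-e); s=read_state(); print(s['force']@e, (s['tool_pos']-O)@e)
a,d=snap('scene','s2');b,_=snap('top','t2')
c=lambda p,x,y:cv2.resize(cv2.convertScaleAbs(p[y:y+150,x:x+200,::-1],alpha=1.6,beta=15),(400,300),interpolation=cv2.INTER_CUBIC)
cv2.imwrite('pics/c2.png',np.hstack([c(a,120,150),c(b,250,130)]))
E
```

```text
slide [-2.9  0.2 -1.8] dr [-0.    -0.007  0.   ] t 4.8 F [-8.6  3.9  1.4] q [-0.21  0.05  1.98  0.    1.11 -1.41]
-9.431615976829075 -0.062362874072603006
```

View pics/c2.png

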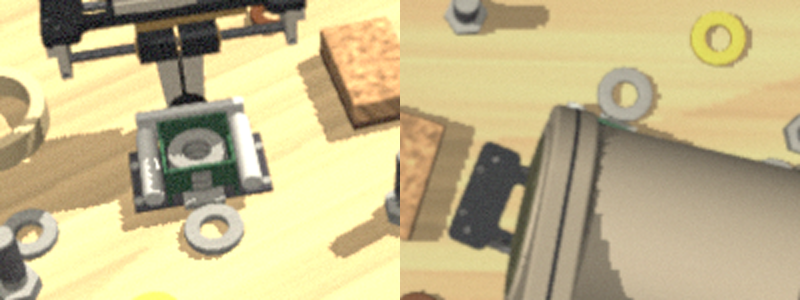

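The washer is almost out, at crop (214,228) in the scene view, but the stop isn't felt yet. I'll press on gently.

Call:
servo_tool --increments '[{"slide": [-1.5,0,-1],"dr": [0,0,0],"jaw": 1},{"slide": [-3,0,-1],"dr": [0,0,0],"jaw": 1},{"slide": [-4,0,-1],"dr": [0,0,0],"jaw": 1},{"slide": [-4,0,-1],"dr": [0,0,0],"jaw": 1}]'

```text
t: 5.3
tool_pos: [0.4876, -0.051, 0.1933]
orientation: [-0.57, -3.081, -0.002]
force: [-9.4, 5.4, -2.7]
opening: 0.0005
gripper_force: 5.1
```

Call:
servo_tool --increments '[{"slide": [-1.5,0,-1],"dr": [0,0,0],"jaw": 1},{"slide": [-3,0,-1],"dr": [0,0,0],"jaw": 1},{"slide": [-3,0,-1],"dr": [0,0,0],"jaw": 1}]'

```text
t: 5.6
tool_pos: [0.4894, -0.0518, 0.1935]
orientation: [-0.569, -3.077, -0.002]
force: [-13.9, 7.2, -1.0]
opening: 0.0005
gripper_force: 7.7
```

Call:
servo_tool --increments '[{"slide": [-1.5,0,-1],"dr": [0,0,0],"jaw": 1},{"slide": [-3,0,-1],"dr": [0,0,0],"jaw": 1},{"slide": [-3,0,-1],"dr": [0,0,0],"jaw": 1}]'

```text
t: 5.9
tool_pos: [0.4905, -0.0521, 0.1935]
orientation: [-0.567, -3.071, -0.003]
force: [-23.3, 11.3, 5.6]
opening: 0.0006
gripper_force: 13.3
```

```bash
python3 - <<'E'
from h import *
a,d=snap('scene','s3');b,_=snap('top','t3')
c=lambda p,x,y:cv2.resize(cv2.convertScaleAbs(p[y:y+100,x:x+130,::-1],alpha=1.6,beta=15),(390,300),interpolation=cv2.INTER_CUBIC)
cv2.imwrite('pics/c3.png',np.hstack([c(a,160,180),c(b,300,130)]))
W=O+e*.06; print(proj('scene',[W+[0,0,.008]]),proj('top',[W+[0,0,.008]]))
goal(O-e*.15+[0,0,.195],-e)
E
```

```text
[[223.19748492 264.63156254]] [[364.95622793 175.52756994]]
slide [93.9  0.3  0.2] dr [-0.001 -0.018  0.001] t 6.0 F [-24.8  10.8   5.2] q [-0.21  0.07  1.96  0.    1.13 -1.42]
```

View pics/c3.png

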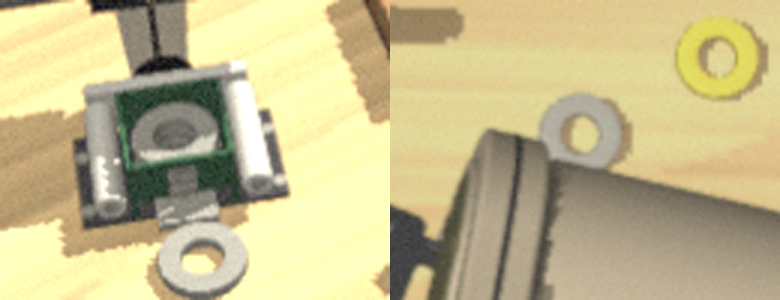

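The washer is flat and clear of the gate, at scene (227,266) and top (364,174). That is where a full stroke should put it, and 26 N means the plunger is at its stop. Retracting now, then up.

Call:
servo_tool --increments '[{"slide": [10,0,0],"dr": [0,0,0],"jaw": 1},{"slide": [20,0,0],"dr": [0,0,0],"jaw": 1},{"slide": [30,0,0],"dr": [0,0,0],"jaw": 1},{"slide": [40,0,0],"dr": [0,0,0],"jaw": 1},{"slide": [50,0,0],"dr": [0,0,0],"jaw": 1},{"slide": [60,0,0],"dr": [0,0,0],"jaw": 1},{"slide": [70,0,0],"dr": [0,0,0],"jaw": 1},{"slide": [85,0,0],"dr": [0,0,0],"jaw": 1},{"slide": [100,0,0],"dr": [0,0,0],"jaw": 1},{"slide": [100,0,-50],"dr": [0,0,0],"jaw": 1},{"slide": [100,0,-100],"dr": [0,0,0],"jaw": 1},{"slide": [100,0,-120],"dr": [0,0,0],"jaw": 1},{"slide": [100,0,-120],"dr": [0,0,0],"jaw": 1},{"slide": [100,0,-120],"dr": [0,0,0],"jaw": 1}]'

```text
t: 7.4
tool_pos: [0.4025, -0.0184, 0.3183]
orientation: [0.571, 3.086, -0.0]
force: [-0.5, 0.7, -1.0]
opening: 0.0001
gripper_force: 0.0
```

```bash
python3 - <<'E'
from h import *
a,d=snap('scene','s4');b,_=snap('top','t4')
c=lambda p,x,y:cv2.resize(cv2.convertScaleAbs(p[y:y+150,x:x+195,::-1],alpha=1.6,beta=15),(390,300),interpolation=cv2.INTER_CUBIC)
cv2.imwrite('pics/c4.png',np.hstack([c(a,140,140),c(b,260,120)]))
p=O+e*.063-n*.052; goal([p[0],p[1],.315],n); print(p)
print(read_state()['tool_pos'])
E
```

```text
slide [-214.1  -51.7    1.1] dr [-1.000e-03 -1.000e-03  1.571e+00] t 7.5 F [-0.   0.7 -0.7] q [-0.17 -0.38  2.12 -0.    1.4  -1.38]
[ 0.58321735 -0.14310249  0.        ]
[ 0.40180429 -0.0182789   0.31640088]
```

View pics/c4.png

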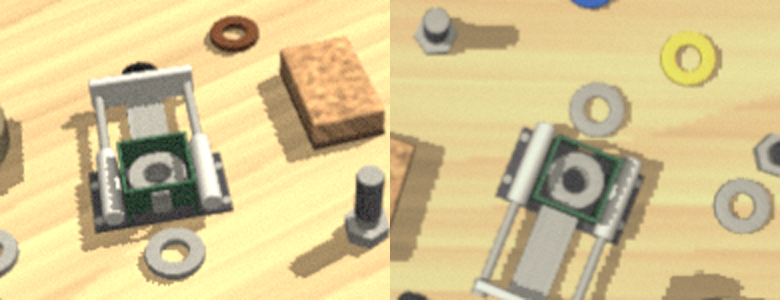

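The plunger is back home, and the washer lies at top (364,174.5), free of the feeder. Next I'll move to its far side, above the bench.

Call:
servo_tool --increments '[{"slide": [-40,-10,0],"dr": [0,0,0.14],"jaw": 0.85},{"slide": [-80,-20,0],"dr": [0,0,0.28],"jaw": 0.85},{"slide": [-120,-30,0],"dr": [0,0,0.42],"jaw": 0.85},{"slide": [-160,-40,0],"dr": [0,0,0.56],"jaw": 0.85},{"slide": [-190,-48,0],"dr": [0,0,0.7],"jaw": 0.85},{"slide": [-214,-52,0],"dr": [0,0,0.84],"jaw": 0.85},{"slide": [-214,-52,0],"dr": [0,0,0.98],"jaw": 0.85},{"slide": [-214,-52,0],"dr": [0,0,1.12],"jaw": 0.85},{"slide": [-214,-52,0],"dr": [0,0,1.26],"jaw": 0.85},{"slide": [-214,-52,0],"dr": [0,0,1.4],"jaw": 0.85},{"slide": [-214,-52,0],"dr": [0,0,1.54],"jaw": 0.85},{"slide": [-214,-52,0],"dr": [0,0,1.571],"jaw": 0.85},{"slide": [-214,-52,0],"dr": [0,0,1.571],"jaw": 0.85},{"slide": [-214,-52,0],"dr": [0,0,1.571],"jaw": 0.85}]'

```text
t: 8.9
tool_pos: [0.5832, -0.1434, 0.3161]
orientation: [-2.586, -1.781, 0.002]
force: [-0.5, -0.5, -0.6]
opening: 0.014
gripper_force: 0.0
```

```bash
python3 - <<'E'
from h import *
W=atz('top',[(364,174.5)],.008)[0]; B=np.array([.6565,.0375,0]); W[2]=0
print('W feeder',(W-O)@e,(W-O)@n,'scene W',atz('scene',[(227.3,265.7)],.008),'B',(B-O)@e,(B-O)@n)
p=W-n*.047+e*.002; goal([p[0],p[1],.191],n); s=read_state(); print(s['tool_pos'],s['opening'])
E
```

```text
W feeder 0.06094548886869123 0.0020066688627179393 scene W [[ 0.60397618 -0.08944615  0.008     ]] B 0.06679426540545114 0.14286716245850947
slide [  7.3   0.2 125.1] dr [-0.002  0.     0.001] t 8.9 F [-0.5 -0.5 -0.6] q [-0.33  0.19  1.59 -0.    1.37  0.04]
[ 0.58316487 -0.1433562   0.31609519] 0.013993634870610479
```

Call:
servo_tool --increments '[{"slide": [3,1,45],"dr": [0,0,0],"jaw": 0.85},{"slide": [3,1,90],"dr": [0,0,0],"jaw": 0.85},{"slide": [3,1,110],"dr": [0,0,0],"jaw": 0.85},{"slide": [3,1,118],"dr": [0,0,0],"jaw": 0.85},{"slide": [3,1,123],"dr": [0,0,0],"jaw": 0.85},{"slide": [3,1,126],"dr": [0,0,0],"jaw": 0.85},{"slide": [3,1,126],"dr": [0,0,0],"jaw": 0.85}]'

```text
t: 9.6
tool_pos: [0.5862, -0.1413, 0.193]
orientation: [2.587, 1.779, 0.002]
force: [0.7, 0.7, -0.4]
opening: 0.0138
gripper_force: 0.0
```

```bash
python3 - <<'E'
from h import *
B=np.array([.6565,.0375,0]); 
p=B-n*.066-e*.001; goal([p[0],p[1],.190],n); s=read_state(); print(s['tool_pos'],(s['tool_pos']-O)@e,(s['tool_pos']-O)@n)
E
```

```text
slide [126.1   0.7   3. ] dr [ 0.002 -0.     0.   ] t 9.6 F [ 0.7  0.7 -0.4] q [-0.32  0.33  1.66  0.    1.15  0.04]
[ 0.58622059 -0.14126285  0.1929601 ] 0.06514594696080636 -0.04920739163109068
```

Call:
servo_tool --increments '[{"slide": [0,0,3],"dr": [0,0,0],"jaw": 0.85},{"slide": [5,0,3],"dr": [0,0,0],"jaw": 0.85},{"slide": [11,0,3],"dr": [0,0,0],"jaw": 0.85},{"slide": [17,0,3],"dr": [0,0,0],"jaw": 0.85},{"slide": [23,0,3],"dr": [0,0,0],"jaw": 0.85},{"slide": [29,0,3],"dr": [0,0,0],"jaw": 0.85},{"slide": [36,0,3],"dr": [0,0,0],"jaw": 0.85},{"slide": [43,0,3],"dr": [0,0,0],"jaw": 0.85},{"slide": [50,0,3],"dr": [0,0,0],"jaw": 0.85},{"slide": [57,0,3],"dr": [0,0,0],"jaw": 0.85},{"slide": [64,0,3],"dr": [0,0,0],"jaw": 0.85},{"slide": [71,0,3],"dr": [0,0,0],"jaw": 0.85},{"slide": [78,0,3],"dr": [0,0,0],"jaw": 0.85},{"slide": [85,0,3],"dr": [0,0,0],"jaw": 0.85},{"slide": [91,0,3],"dr": [0,0,0],"jaw": 0.85},{"slide": [96,0,3],"dr": [0,0,0],"jaw": 0.85},{"slide": [100,0,3],"dr": [0,0,0],"jaw": 0.85},{"slide": [104,0,3],"dr": [0,0,0],"jaw": 0.85},{"slide": [104,0,3],"dr": [0,0,0],"jaw": 0.85}]'

```text
t: 11.5
tool_pos: [0.623, -0.0434, 0.1887]
orientation: [-2.588, -1.78, -0.0]
force: [-0.2, 0.1, 0.3]
opening: 0.014
gripper_force: 0.0
```

```bash
python3 - <<'E'
from h import *
a,d=snap('scene','s5');b,_=snap('top','t5')
c=lambda p,x,y:cv2.resize(cv2.convertScaleAbs(p[y:y+150,x:x+195,::-1],alpha=1.6,beta=15),(390,300),interpolation=cv2.INTER_CUBIC)
cv2.imwrite('pics/c5.png',np.hstack([c(a,200,170),c(b,220,80)]))
s=read_state(); print(s['tool_pos'],(s['tool_pos']-O)@e,(s['tool_pos']-O)@n,s['force'])
E
```

```text
[ 0.62276907 -0.04384944  0.18862718] 0.06441105979950763 0.054834056066100804 [ 0.14130487 -0.3053817  -0.00177088]
```

View pics/c5.png

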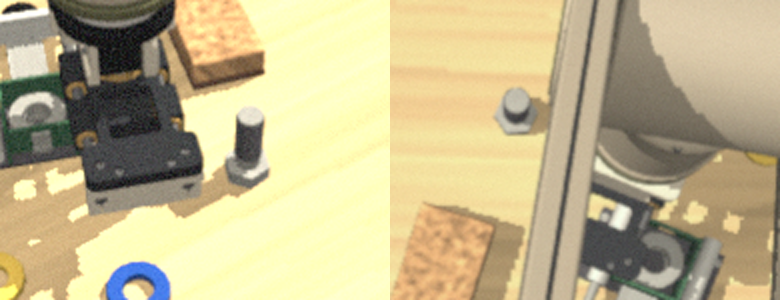

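The gripper hides the washer, and the bolt is standing untouched at scene crop (248,165). I'll push on to a conservative gap, then back off and look.

Call:
servo_tool --increments '[{"slide": [4,0,0],"dr": [0,0,0],"jaw": 0.85},{"slide": [8,0,0],"dr": [0,0,0],"jaw": 0.85},{"slide": [11,0,0],"dr": [0,0,0],"jaw": 0.85},{"slide": [13,0,0],"dr": [0,0,0],"jaw": 0.85},{"slide": [13,0,0],"dr": [0,0,0],"jaw": 0.85},{"slide": [5,0,0],"dr": [0,0,0],"jaw": 0.85},{"slide": [-10,0,0],"dr": [0,0,0],"jaw": 0.85},{"slide": [-40,0,-15],"dr": [0,0,0],"jaw": 0.85},{"slide": [-75,0,-50],"dr": [0,0,0],"jaw": 0.85},{"slide": [-110,0,-90],"dr": [0,0,0],"jaw": 0.85},{"slide": [-145,0,-120],"dr": [0,0,0],"jaw": 0.85},{"slide": [-180,0,-130],"dr": [0,0,0],"jaw": 0.85},{"slide": [-180,0,-130],"dr": [0,0,0],"jaw": 0.85}]'

```text
t: 12.9
tool_pos: [0.5571, -0.2171, 0.3221]
orientation: [2.588, 1.771, 0.002]
force: [0.1, -0.3, 0.8]
opening: 0.0141
gripper_force: 0.0
```

```bash
python3 - <<'E'
from h import *
a,d=snap('scene','s6');b,_=snap('top','t6')
c=lambda p,x,y:cv2.resize(cv2.convertScaleAbs(p[y:y+100,x:x+130,::-1],alpha=1.6,beta=15),(390,300),interpolation=cv2.INTER_CUBIC)
cv2.imwrite('pics/c6.png',np.hstack([c(a,240,190),c(b,250,100)]))
s=read_state(); print(s['tool_pos'],(s['tool_pos']-O)@e,(s['tool_pos']-O)@n,s['force'])
E
```

```text
[ 0.55752957 -0.21349262  0.31892292] 0.06420506216156165 -0.12692115145803484 [-0.04945112  0.84599683  0.59598023]
```

View pics/c6.png

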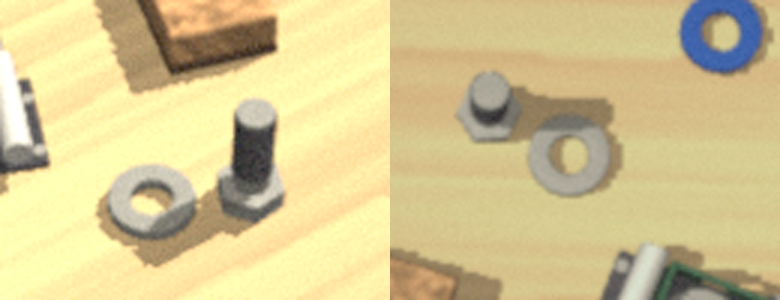

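The washer is flat at top (309.7,151.7), about 10 mm short of the bolt at (282.7,137.3). One small nudge will close that.

```bash
python3 - <<'E'
from h import *
W=atz('top',[(309.7,151.7)],.008)[0];B=atz('top',[(282.7,137.3)],.0125)[0]
W[2]=B[2]=0;print(np.linalg.norm(W-B),[((x-O)@e,(x-O)@n) for x in(W,B)])
print(atz('scene',[(240+150/3,190+198/3)],.008)[0]-O@np.eye(3))
E
```

```text
0.048270127383094885 [(np.float64(0.062051593787987476), np.float64(0.09524744637645678)), (np.float64(0.0662906841600408), np.float64(0.1433310746754711))]
[0.09534649 0.0678683  0.008     ]
```

Call:
servo_tool --increments '[{"slide": [40,0,10],"dr": [0,0,0],"jaw": 0.85},{"slide": [80,0,50],"dr": [0,0,0],"jaw": 0.85},{"slide": [115,0,90],"dr": [0,0,0],"jaw": 0.85},{"slide": [145,0,115],"dr": [0,0,0],"jaw": 0.85},{"slide": [165,0,126],"dr": [0,0,0],"jaw": 0.85},{"slide": [175,0,130],"dr": [0,0,0],"jaw": 0.85},{"slide": [183,0,130],"dr": [0,0,0],"jaw": 0.85},{"slide": [189,0,130],"dr": [0,0,0],"jaw": 0.85},{"slide": [193,0,130],"dr": [0,0,0],"jaw": 0.85},{"slide": [196,0,130],"dr": [0,0,0],"jaw": 0.85},{"slide": [198,0,130],"dr": [0,0,0],"jaw": 0.85},{"slide": [198,0,130],"dr": [0,0,0],"jaw": 0.85},{"slide": [190,0,130],"dr": [0,0,0],"jaw": 0.85},{"slide": [175,0,130],"dr": [0,0,0],"jaw": 0.85},{"slide": [145,0,115],"dr": [0,0,0],"jaw": 0.85},{"slide": [110,0,85],"dr": [0,0,0],"jaw": 0.85},{"slide": [75,0,50],"dr": [0,0,0],"jaw": 0.85},{"slide": [40,0,15],"dr": [0,0,0],"jaw": 0.85},{"slide": [0,0,0],"dr": [0,0,0],"jaw": 0.85},{"slide": [0,0,0],"dr": [0,0,0],"jaw": 0.85}]'

```text
t: 15.0
tool_pos: [0.5571, -0.2177, 0.3229]
orientation: [2.588, 1.77, 0.002]
force: [0.0, -1.0, -0.6]
opening: 0.0138
gripper_force: 0.0
```

```bash
python3 - <<'E'
from h import *
a,d=snap('scene','s7');b,_=snap('top','t7')
c=lambda p,x,y:cv2.resize(cv2.convertScaleAbs(p[y:y+150,x:x+195,::-1],alpha=1.6,beta=15),(390,300),interpolation=cv2.INTER_CUBIC)
cv2.imwrite('pics/c7.png',np.hstack([c(a,160,160),c(b,250,100)]))
s=read_state(); print(s['t'],s['tool_pos'])
E
```

```text
15.1 [ 0.55751037 -0.2138293   0.31926025]
```

View pics/c7.png

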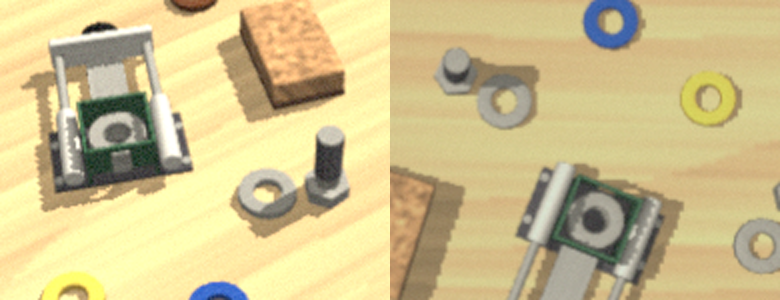

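The washer is now at top (307.5,150), about 5 mm from the bolt head. The bolt is standing, the plunger is home, and everything else is in place. Handing in.

```bash
python3 -c "
from plant import close_job; print(close_job())"
```

```text
the job is handed in; nothing more can be done
None
```

I pushed the plunger fully in once and it sprang back home; the one washer that came out now lies flat about 5 mm from the bare bolt, nothing else was moved, and the job was handed in at about 15 s.

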